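# Start a thread-forming wing screw in a pump box cover

## Task

The cover of the small grey pump box is held by three black wing-head screws and its fourth corner hole has never had a screw cut into it. First lift the specimen pot off the cover and stand it upright on a free place of the worktop; then take the spare wing-head screw out of the white stand (not the round-knob or the T-bar one), set it upright in the open hole and press it down firmly while turning it clockwise, gripping anew if you need to, until it has cut its first half turn of thread and its collar is no more than 7 mm above the cover. Let go and leave it standing straight, with the other two screws in their stand and the canister and the spray bottle where they were.

Things in the scene. Friction and masses are not known exactly. Their poses are not given: they have to be found in the camera images.
- pump_box: Fixed grey box, 108 (x) x 190 (y) x 62 mm, aluminium cover on top. Origin: centre of its underside on the worktop. Screw places at (+-36, +-77) mm: three hold black wing heads like the spare's (collars on the cover, ears roughly along y, tops 39 mm above the cover); the one at (-36, -77), nearest the robot on its right, is open. Two hose tails stick out 30 mm from the +y side, 30 mm up.
- open_hole (a point): Centre of the open hole's mouth, flush with the cover, 62 mm above the worktop; axes as the box. 19.6 mm wide, 2 mm bevel. A screw set in it stops on uncut plastic with its point 20 to 22 mm deep and its collar 12 to 14 mm above the cover. Pushing alone does not sink it; turned clockwise (from above) with less than about 6 N of push it only spins.
- boss_thread (a joint): Depth of thread cut in the open hole, m: 0 uncut, 0.009 at most (more turning then slips, no harm); readable while the screw is held. Under 10 to 20 N of push the screw may turn up to 60 degrees before it bites, then sinks 10 mm per turn clockwise at about 0.1 N m (half a turn: 0.005). Follow it down to keep pushing. It does not spring back.
- wing_screw: The spare screw to use, loose, 0.06 kg, upright in one hole of the stand: black wing head, steel shank, 73 mm long. Origin: centre of the collar's underside; z up; x along the ears. Collar 28 mm across, z 0 to 4 mm. Ears 48 mm along x, 11 mm thick along y, flat, z 4 to 39 mm: grip across y, fingertips above z = 5 mm. Shank 17 mm thick, tapered from z = -25 mm to a blunt point at -34 mm.
- screw_point (a point): Tip of the wing screw's point, on its axis, 34 mm below the collar's underside.
- screw_stand: Fixed white block for spare screws, 58 (x) x 180 (y) x 40 mm. Origin: centre of its underside on the worktop. Three 19.6 mm holes at y = -58, 0 and +58 mm; the three loose screws stand in them in any order, collars on the block's top (z = 40 mm). Lift a screw 36 mm to clear.
- knob_screw: Loose screw of the same shank with a round knurled knob head, 30 mm across, top 26 mm above its collar's underside; stands in the stand, leave it there. Origin: centre of the collar's underside.
- tee_screw: Loose screw of the same shank with a T-bar head: a round bar 12 mm thick and 56 mm long along x, top 31 mm above its collar's underside; stands in the stand, leave it there. Origin: centre of the collar's underside.
- pot: White specimen pot with a screw lid, upright, standing on the pump box's cover in the way of the work; to be stood on the worktop. 47 mm tall, about 0.05 kg, body 47 mm across, lid 55 mm across from z = 31 to 47 mm: grip across the lid. Origin: centre of its underside.
- strip_canister: Bystander: white canister with a green lid, upright, 48 mm across, 98 mm tall, loose. Origin: centre of its underside.
- spray_bottle: Bystander: upright bottle with a blue cap, 68 mm across, 190 mm tall, loose. Origin: centre of its underside.
- blood_analyser: Bystander, fixed: tall white analyser with a dark screen behind the screw stand. Origin on the worktop; it fills y -210 to +195 mm from there, its screen front juts out to x = -222 mm (140 to 400 mm above the worktop), top at 463 mm. Keep the hand clear of it: pass and grip in front with the hand's narrow side towards it.
- strip_analyser: Bystander, fixed: low white analyser behind the pump box, its front about 85 mm high, its top up to 120 mm; its slim black tray juts out at its right front. Origin: centre of its underside on the worktop.

How it is judged:
By the outcome, as a careful person would: the job done as asked, in the order asked, and still so for the second after the job is handed in, with the robot touching nothing.
It also fails if it takes over 69 s, if anything falls off the work surface, if the arm or the gripper's body presses on something with over 40 N, if the wrist force passes 120 N, or if a joint passes its speed limit or range.

## Robot

A 6-joint arm with a two-finger parallel gripper is mounted at the origin on a cart in front of the work surface, level with it; the furniture and walls round the work are solid. World frame = base frame: x ahead of the robot, y to its left, z up, the work surface at z = 0. Lengths are in m, angles in rad, forces in N, time in s.
With the tool pointing down it reaches from about 0.375 to 0.9 m from the base axis. Payload 3.1 kg.
Tool frame: the origin (TCP) lies midway between the tips of the shut fingers; the grasp point (between the pads) lies 19 mm behind it (manip.hold_point_z is the distance from the TCP to the grasp point, in m); x points along the fingers, y is the direction in which the jaws open and shut, and the axes are right-handed (so a half turn about x gives the same grasp; the last joint's range is limited). The gripper opens to 85 mm and grips with 20 to 120 N. Pads are 22 mm wide; open, the fingers measure 114 mm over their backs; the gripper's body (76 mm by 85 mm) begins 54 mm behind the grasp point. The pads swing forward as they close: fully open they stand 13 mm farther back than shut.
Start: joints at [0.988, 0.527, 1.433, -0, 1.181, -0.178], TCP at [0.246, 0.574, 0.231] pointing down, gripper open.
Joint ranges: [-3.08, 3.08], [-0.75, 2.2], [0.22, 2.44], [-1.43, 4.57], [0, 2.65], [-2.85, 2.85]. Speed limits (rad/s): [2.79, 2.79, 3.14, 3.14, 3.14, 3.14].

## Interface

Orientations are given as a unit quaternion [x, y, z, w].
In Python, from station import manip, snapshot gives the robot as it stands.
- The arm moves only by the tool play_rows, never from a script. Its argument "series" is a list of rows, each a list of 4 numbers: the shift along the tool's x, y, z in m, then the turn about the tool's x in degrees. In form: [[tx, ty, tz, spin], ...]. A call has 1 to 20 rows; each row is the pose to reach, as a shift and turn from the pose measured when the call began, along the tool's axes at that moment; what a row does not reach only later rows make up. A row lasts 1/10 s, in which the tool goes at most 50 mm and 8.59 degrees, less where a joint would pass 70% of its speed; a pose out of reach is approached as far as the arm can. A call with a gripper value outside its range is refused whole. "claw" is the opening in per cent of the stroke, from 0 (shut) to 100 (fully open), set as the call begins (left out, the last holds). The fingers move at their own pace and stop on an object; "force" is the grip in N (left out, the last holds). Time passes only in rows, so rows that repeat a pose let the fingers close. It gives the time, the measured TCP pose, the force and the opening at its end, in the units of the state.
- manip.sense(): the state, without advancing time (a new reading comes with each control period).
- snapshot(name): name is "scene" or "top"; returns a dict with "image" (420x560x3 uint8, blue, green, red), "depth" (420x560 float32, m along the optical axis (not along the pixel's ray), 0 where there is no reading), "fov_y" (degrees; the focal length in pixels is half the picture's height over the tangent of half this angle, whatever the lens; pixels are square), "cx", "cy" (the principal point, pixels), "R" (3x3) and "t" (3): a world point X has camera coordinates R X + t. Camera axes: x right, y down, z forward; pixel columns grow to the right and rows downward; lengths in m; the calibration is good to about 2 mm. A picture is of the moment at which its call begins.
- manip.sign_off(): hands the job in, once; it reports no verdict.
The state is a dict: "t": time; "q": joint angles; "qd": joint speeds; "tau": joint torques, N m; "tcp_pos": TCP position; "tool_rot": TCP orientation; "force": force on the tool from outside, world axes, zero at the start; "ft_torque": the same for the moment, N m; "finger_gap": opening from 0.0 (shut) to 1.0 (fully open).
Only numpy, scipy, OpenCV 4.12 (cv2) and the standard library are available. Lean on these libraries where they do the work, as an engineer would, in place of code of your own. Each camera call takes 0.05 s, during which the arm holds its last target.

## Working session

There is one attempt and no reset: what is moved stays moved. The work goes in short steps, Python scripts to look and compute and a tool call to move; the robot and the scene stay as the last step left them, time stands still between calls to the robot, and variables do not carry over. Pictures are saved under pics/ and viewed, and the job is handed in when it is done.

Besides the shell and the picture viewer there is one more tool, called after "Request:" as name(argument=value, ...) on one line, values as JSON. play_rows: Moves the arm, as the interface text tells. Its arguments: {"type":"object","properties":{"series":{"type":"array","items":{"type":"array","items":{"type":"number"}}},"claw":{"type":"number"},"force":{"type":"number"}},"required":["series"]}

```bash
ls; mkdir -p pics; cat > h.py <<'E'
import numpy as np,cv2,pickle
from station import manip,snapshot
def grab(tag):
    o={}
    for n in("scene","top"):
        s=snapshot(n);o[n]=s;cv2.imwrite(f"pics/{n}_{tag}.png",s["image"])
    pickle.dump(o,open(f"{tag}.pkl","wb"));return o
def load(tag): return pickle.load(open(f"{tag}.pkl","rb"))
def foc(s): return s["image"].shape[0]/2/np.tan(np.radians(s["fov_y"])/2)
def onplane(s,u,v,z):
    f=foc(s);R=np.array(s["R"]);t=np.array(s["t"]);c=-R.T@t
    d=R.T@np.array([(u-s["cx"])/f,(v-s["cy"])/f,1]);return c+d*(z-c[2])/d[2]
def cloud(s):
    f=foc(s);R=np.array(s["R"]);t=np.array(s["t"]);D=s["depth"]
    v,u=np.mgrid[:D.shape[0],:D.shape[1]]
    P=np.stack([(u-s["cx"])/f*D,(v-s["cy"])/f*D,D],-1);P=(P-t)@R;P[D<=0]=np.nan;return P
def px(s,X):
    p=np.array(s["R"])@np.array(X)+s["t"];f=foc(s);return p[:2]/p[2]*f+[s["cx"],s["cy"]]
E
python3 - <<'E'
from h import *
o=grab("a")
for n in o:
    s=o[n];print(n,s["fov_y"],s["cx"],s["cy"],-np.array(s["R"]).T@s["t"],np.round(s["R"],3))
print(manip.sense(),manip.hold_point_z)
E
```

```text
pics
scene 45.614143163762 282.86862885554547 214.25491167886108 [-0.05612918 -0.86184351  0.69884846] [[ 0.809 -0.588  0.015]
 [-0.289 -0.42  -0.86 ]
 [ 0.512  0.691 -0.51 ]]
top 45.0139668974168 282.69687516681415 208.74539205055942 [ 0.32340649 -0.00864102  1.31102868] [[-0.04  -0.999 -0.004]
 [-0.978  0.04  -0.204]
 [ 0.204 -0.004 -0.979]]
{'t': 0.1, 'q': array([ 9.87490620e-01,  5.28361250e-01,  1.43377407e+00,  2.36861546e-05,
        1.18138545e+00, -1.78503154e-01]), 'qd': array([-0.00067841, -0.00219187, -0.00396151, -0.0015325 ,  0.00036627,
       -0.00023942]), 'tau': array([ 5.63112189e-05, -4.43304849e+01, -1.78588039e+01, -2.44193570e-04,
        3.89342065e-03, -2.14528444e-05]), 'tcp_pos': array([0.24576064, 0.57396109, 0.23043884]), 'tool_rot': array([ 0.14151724,  0.69293205, -0.14277715,  0.69241082]), 'force': array([-0.35850084, -0.57084075,  0.08168286]), 'ft_torque': array([-0.00352005,  0.01332664,  0.01973432]), 'finger_gap': 0.9969029584491566} 0.0187
```

View pics/scene_a.png

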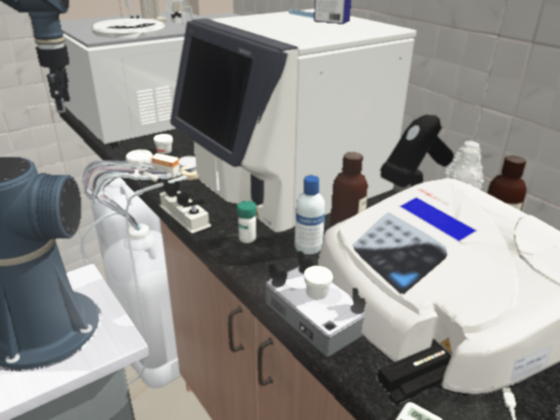

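View pics/top_a.png

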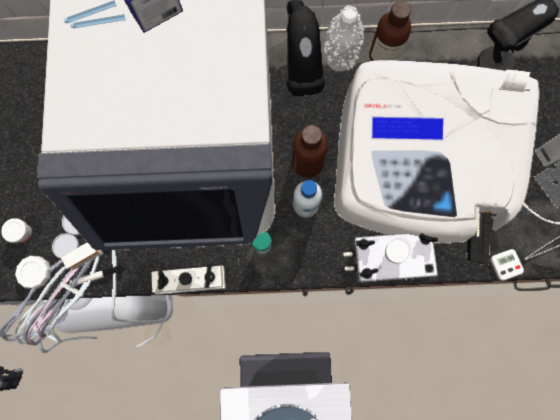

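The top view shows the pump box at about (397,257) with the pot at (398,250), the stand at (188,279), the canister at (262,242) and the bottle at (308,197). I'll zoom in on these.

```bash
python3 - <<'E'
from h import *
o=load("a")
t=o["top"]["image"];s=o["scene"]["image"]
a=cv2.resize(t[255:300,140:235],(760,360),interpolation=cv2.INTER_CUBIC)
b=cv2.resize(t[225:290,340:445],None,fx=7,fy=7,interpolation=cv2.INTER_CUBIC)
c=cv2.resize(s[170:235,150:225],None,fx=8,fy=8,interpolation=cv2.INTER_CUBIC)
d=cv2.resize(s[250:355,255:385],None,fx=5.5,fy=5.5,interpolation=cv2.INTER_CUBIC)
for n,i in zip("abcd",(a,b,c,d)): cv2.imwrite(f"pics/crop_{n}.png",i)
P=cloud(o["top"])
for (u,v) in [(397,250),(420,245),(188,270),(188,280),(380,275),(364,243),(430,239),(367,273),(430,268),(163,280),(185,279),(209,277),(262,242),(309,187),(450,270),(120,290),(300,260)]:
    print(u,v,np.round(P[v,u],4))
E
```

```text
397 250 [ 0.4626 -0.2813  0.1083]
420 245 [ 0.4779 -0.3494  0.0632]
188 270 [0.4415 0.2289 0.042 ]
188 280 [0.415  0.2248 0.0641]
380 275 [ 0.4083 -0.2448  0.0626]
364 243 [ 0.485  -0.207   0.0899]
430 239 [ 0.488  -0.3672  0.0917]
367 273 [ 0.4123 -0.2086  0.0919]
430 268 [ 0.4207 -0.3697  0.0589]
163 280 [0.4176 0.2863 0.0626]
185 279 [0.4174 0.2314 0.0682]
209 277 [0.4198 0.1726 0.0699]
262 242 [0.4959 0.0397 0.101 ]
309 187 [ 0.605  -0.0749  0.1908]
450 270 [ 0.418  -0.4371  0.0013]
120 290 [ 0.4014  0.4114 -0.0013]
300 260 [ 0.4596 -0.0531 -0.0017]
```

View pics/crop_a.png

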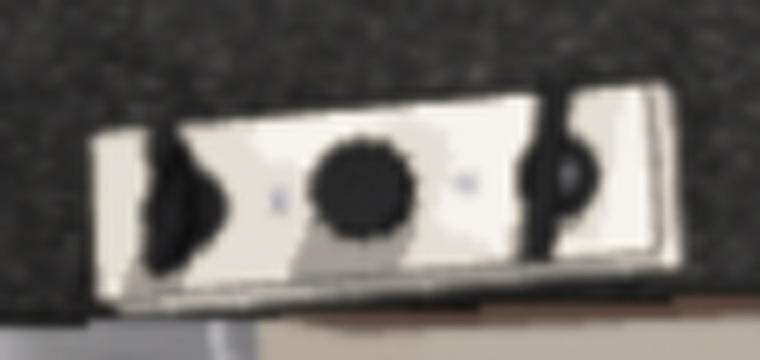

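View pics/crop_b.png

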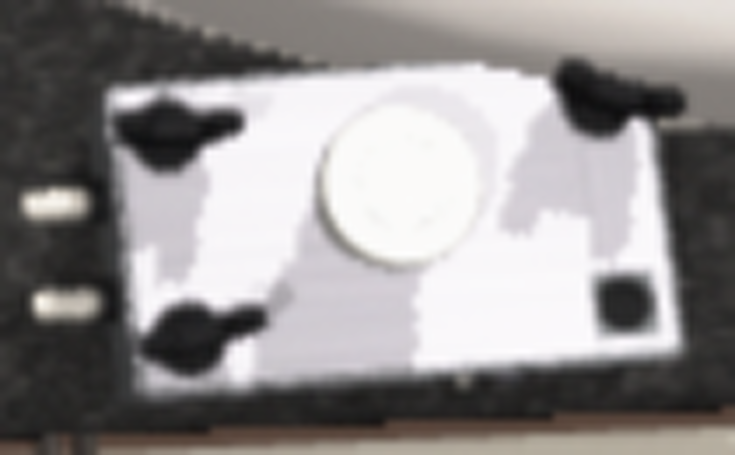

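View pics/crop_c.png

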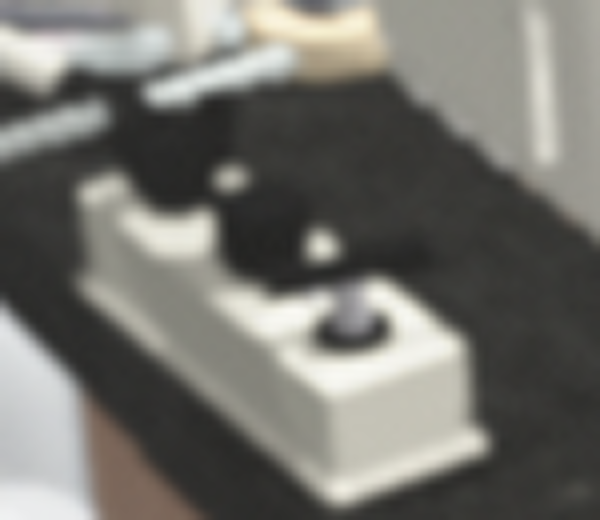

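View pics/crop_d.png

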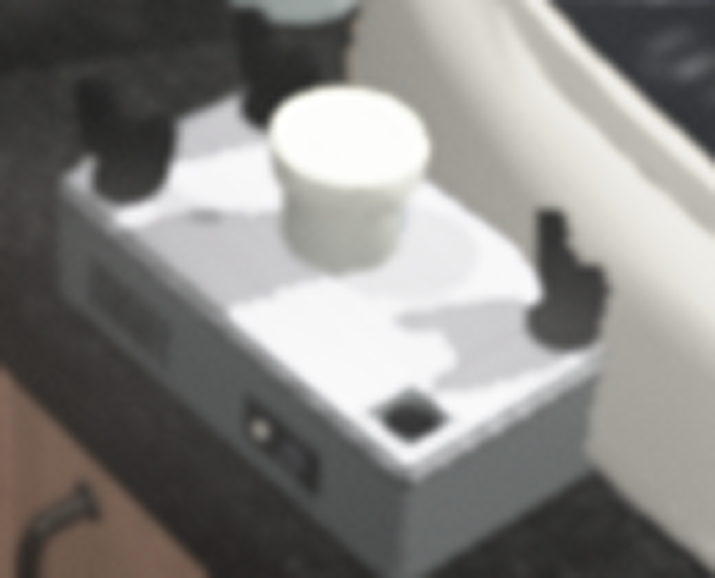

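The spare wing screw is the leftmost in the top view, at about (162,280), with the knob in the middle and the T-bar on the right. The open hole is at about (429,268). Next I'll measure them properly.

```bash
python3 - <<'E'
from h import *
o=load("a");T=o["top"];S=o["scene"]
def blob(s,box,thr,dark=True,up=4):
    u0,v0,u1,v1=box
    g=cv2.cvtColor(s["image"][v0:v1,u0:u1],cv2.COLOR_BGR2GRAY)
    g=cv2.resize(g,None,fx=up,fy=up,interpolation=cv2.INTER_CUBIC)
    m=((g<thr) if dark else (g>thr)).astype(np.uint8)
    c,_=cv2.findContours(m,cv2.RETR_EXTERNAL,cv2.CHAIN_APPROX_NONE)
    c=max(c,key=cv2.contourArea);c=c.reshape(-1,2).astype(np.float32)
    c=(c+.5)/up-.5+[u0,v0];return c.astype(np.float32)
def mom(c): M=cv2.moments(c.reshape(-1,1,2));return M["m10"]/M["m00"],M["m01"]/M["m00"]
# hole
h=blob(T,(423,262,436,274),100);print("hole top",mom(h),onplane(T,*mom(h),.062))
h=blob(S,(255+66,250+68,255+84,250+83),120);print("hole scene",mom(h),onplane(S,*mom(h),.062))
# cover
def rect(c,z):
    P=np.array([onplane(T,u,v,z)[:2] for u,v in c]).astype(np.float32)
    return cv2.minAreaRect(P*1000)
print("cover corners",[np.round(onplane(T,x/7-.43+340,y/7-.43+225,.062),4) for x,y in[(106,90),(682,350),(138,392)]])
c=blob(T,(350,230,440,283),150,False);print("cover",rect(c,.062))
c=blob(T,(145,262,232,292),150,False);print("stand",rect(c,.04))
# pot lid
img=cv2.cvtColor(T["image"],cv2.COLOR_BGR2HSV)
print("pot", onplane(T,340+400/7-.43,225+183/7-.43,.109))
print("stand corners",[np.round(onplane(T,140+x/8-.44,255+y/8-.44,.04),4) for x,y in[(93,135),(668,83),(683,262),(97,297)]])
# wing on stand : ear top midline pixels
print("ears",[np.round(onplane(T,140+x/8-.44,255+y/8-.44,.079),4) for x,y in[(163,128),(163,272)]])
print("collars on .044",[np.round(onplane(T,140+x/8-.44,255+y/8-.44,.044),4) for x,y in[(185,206),(558,176)]], onplane(T,140+362/8-.44,255+188/8-.44,.066))
P=cloud(T)
m=(P[...,2]>.06)&(P[...,2]<.1)&(abs(P[...,1]-.286)<.025)&(abs(P[...,0]-.42)<.04)
Q=P[m];print("wing pts",len(Q),Q.mean(0),Q.min(0),Q.max(0)); 
for z in(.14,.3,.4):print("screen front",z,[np.round(onplane(T,u,v,z),3) for u,v in[(105,250),(180,247),(250,243)]])
m=(P[...,2]>.13)&(abs(P[...,1]-.28)<.1);print("min x of analyser",np.nanmin(P[m][:,0]),P[m][np.nanargmin(P[m][:,0])])
m=(P[...,2]>.104)&(P[...,2]<.115)&(abs(P[...,1]+.281)<.04)&(abs(P[...,0]-.46)<.04)
print("pot",P[m].mean(0),P[m].min(0),P[m].max(0))
# strip analyser near
m=(P[...,2]>.07)&(P[...,1]<-.18)&(P[...,1]>-.39)&(P[...,0]>.5)
for y in np.arange(-.4,-.15,.04):
    k=m&(abs(P[...,1]-y)<.02)
    if k.any(): print(round(y,2),"front x",np.min(P[k][:,0]))
E
```

```text
hole top (428.7665279704114, 267.91545307443363) [ 0.42077907 -0.36581713  0.062     ]
hole scene (329.42687673277885, 325.70108232032413) [ 0.41936919 -0.36821341  0.062     ]
cover corners [array([ 0.5036, -0.1895,  0.062 ]), array([ 0.4038, -0.3843,  0.062 ]), array([ 0.3969, -0.1933,  0.062 ])]
cover ((453.801025390625, -287.19866943359375), (109.89015197753906, 191.71163940429688), 1.8334144353866577)
stand ((418.3026428222656, 239.24658203125), (55.985260009765625, 114.63895416259766), 2.8366124629974365)
pot [ 0.4608816  -0.28030176  0.109     ]
stand corners [array([0.4418, 0.3213, 0.04  ]), array([0.4507, 0.1414, 0.04  ]), array([0.3951, 0.1377, 0.04  ]), array([0.3917, 0.3195, 0.04  ])]
ears [array([0.4394, 0.29  , 0.079 ]), array([0.3962, 0.2896, 0.079 ])]
collars on .044 [array([0.4183, 0.2915, 0.044 ]), array([0.4229, 0.1756, 0.044 ])] [0.41990836 0.2322521  0.066     ]
wing pts 104 [0.41801423 0.29101045 0.07206778] [0.39548711 0.2860111  0.0600632 ] [0.4415082  0.29810316 0.08286403]
screen front 0.14 [array([0.486, 0.403, 0.14 ]), array([0.486, 0.229, 0.14 ]), array([0.489, 0.066, 0.14 ])]
screen front 0.3 [array([0.464, 0.347, 0.3  ]), array([0.464, 0.197, 0.3  ]), array([0.467, 0.056, 0.3  ])]
screen front 0.4 [array([0.45 , 0.312, 0.4  ]), array([0.45 , 0.176, 0.4  ]), array([0.452, 0.05 , 0.4  ])]
min x of analyser 0.4777516673376804 [0.47775167 0.33839501 0.20648728]
pot [ 0.46010297 -0.27999502  0.10951885] [ 0.43383648 -0.30780202  0.10409178] [ 0.48722574 -0.2524472   0.11487825]
-0.4 front x 0.5003373749336765
-0.36 front x 0.5000448837288483
-0.32 front x 0.5040255043678347
-0.28 front x 0.5137593209226989
-0.24 front x 0.5252529091873794
-0.2 front x 0.5414330676783078
```

```bash
cat >> h.py <<'E'
from scipy.spatial.transform import Rotation as Ro
def go(target,jaw=None,st=None):
    """shift in tool axes to reach world TCP; jaw=world yaw deg of tool y; spin nearest unless given"""
    st=st or manip.sense();R=Ro.from_quat(st["tool_rot"]).as_matrix()
    d=R.T@(np.array(target)-st["tcp_pos"]);y=np.degrees(np.arctan2(R[1,1],R[0,1]))
    print("tool axes shift",np.round(d,4),"jaw yaw",round(y,2),"spin+ needed",None if jaw is None else round(((y-jaw)+180)%360-180,2),"q6",round(st["q"][5],3),"tilt",np.round(R[:,0],4))
E
python3 - <<'E'
from h import *
s=manip.sense();print(np.round(Ro.from_quat(s["tool_rot"]).as_matrix(),3))
go([.40,.15,.23],90);go([.46,-.28,.2],90)
E
```

```text
[[-0.001  0.394  0.919]
 [-0.002  0.919 -0.394]
 [-1.    -0.002 -0.   ]]
tool axes shift [ 0.0009 -0.3289  0.3087] jaw yaw 66.81 spin+ needed -23.19 q6 -0.179 tilt [-0.0011 -0.0016 -1.    ]
tool axes shift [ 0.0316 -0.7005  0.5333] jaw yaw 66.81 spin+ needed -23.19 q6 -0.179 tilt [-0.0011 -0.0016 -1.    ]
```

```bash
python3 - <<'E'
from h import *
for w in([.39,.2,.23],[.40,.0,.23],[.43,-.15,.22],[.4605,-.280,.18],[.4605,-.280,.077]): go(w,90)
E
```

```text
tool axes shift [ 0.0009 -0.2869  0.2799] jaw yaw 66.81 spin+ needed -23.19 q6 -0.179 tilt [-0.0011 -0.0016 -1.    ]
tool axes shift [ 0.0012 -0.4668  0.3678] jaw yaw 66.81 spin+ needed -23.19 q6 -0.179 tilt [-0.0011 -0.0016 -1.    ]
tool axes shift [ 0.0114 -0.5929  0.4545] jaw yaw 66.81 spin+ needed -23.19 q6 -0.179 tilt [-0.0011 -0.0016 -1.    ]
tool axes shift [ 0.0516 -0.7003  0.5337] jaw yaw 66.81 spin+ needed -23.19 q6 -0.179 tilt [-0.0011 -0.0016 -1.    ]
tool axes shift [ 0.1546 -0.7001  0.5338] jaw yaw 66.81 spin+ needed -23.19 q6 -0.179 tilt [-0.0011 -0.0016 -1.    ]
```

Request:
play_rows(series=[[0, -0.029, 0.028, -3], [0, -0.058, 0.056, -6], [0, -0.087, 0.084, -9], [0, -0.116, 0.112, -12], [0, -0.145, 0.14, -15], [0, -0.174, 0.168, -18], [0, -0.203, 0.196, -21], [0, -0.232, 0.224, -23], [0, -0.26, 0.252, -23], [0.001, -0.287, 0.28, -23], [0.001, -0.323, 0.298, -23], [0.001, -0.359, 0.315, -23], [0.001, -0.395, 0.333, -23], [0.001, -0.431, 0.35, -23], [0.001, -0.467, 0.368, -23], [0.003, -0.498, 0.39, -23], [0.006, -0.53, 0.411, -23], [0.011, -0.561, 0.433, -23], [0.011, -0.593, 0.455, -23], [0.011, -0.593, 0.455, -23]], claw=92)

```text
t: 2.1
tcp_pos: [0.4325, -0.1553, 0.2205]
tool_rot: [0.001, 0.706, -0.005, 0.708]
force: [-0.6, -1.0, 0.2]
finger_gap: 0.916
```

```bash
python3 - <<'E'
from h import *
s=manip.sense();print(s["t"],s["tcp_pos"],s["force"],s["finger_gap"])
for w in([.4605,-.280,.18],[.4605,-.280,.077]): go(w,90)
E
```

```text
2.1 [ 0.43250348 -0.15531906  0.22047439] [-0.63518074 -1.02218708  0.23873682] 0.9163598399433688
tool axes shift [ 0.0411 -0.1243  0.0289] jaw yaw 89.54 spin+ needed -0.46 q6 -2.147 tilt [ 0.0019 -0.0048 -1.    ]
tool axes shift [ 0.1441 -0.1238  0.0287] jaw yaw 89.54 spin+ needed -0.46 q6 -2.147 tilt [ 0.0019 -0.0048 -1.    ]
```

Request:
play_rows(series=[[0.01, -0.03, 0.007, 0], [0.02, -0.06, 0.015, 0], [0.03, -0.09, 0.022, 0], [0.041, -0.124, 0.029, 0], [0.041, -0.124, 0.029, 0], [0.07, -0.124, 0.029, 0], [0.1, -0.124, 0.029, 0], [0.125, -0.124, 0.029, 0], [0.144, -0.124, 0.029, 0], [0.144, -0.124, 0.029, 0], [0.144, -0.124, 0.029, 0]])

```text
t: 3.2
tcp_pos: [0.4606, -0.2792, 0.0773]
tool_rot: [0.001, 0.707, -0.004, 0.707]
force: [-0.3, -0.0, 0.4]
finger_gap: 0.921
```

```bash
python3 - <<'E'
from h import *
s=manip.sense();print(s["t"],s["tcp_pos"],s["force"],s["finger_gap"])
o=grab("b");i=o["scene"]["image"][220:360,230:400];cv2.imwrite("pics/b_c.png",cv2.resize(i,None,fx=4,fy=4,interpolation=cv2.INTER_CUBIC))
go([.4605,-.28,.077])
E
```

```text
3.2 [ 0.4606204  -0.27923436  0.07726413] [-0.25569305 -0.02844874  0.35824097] 0.9206076470618566
tool axes shift [ 0.0013  0.0002 -0.0009] jaw yaw 89.56 spin+ needed None q6 -2.312 tilt [ 0.0033 -0.006  -1.    ]
```

View pics/b_c.png

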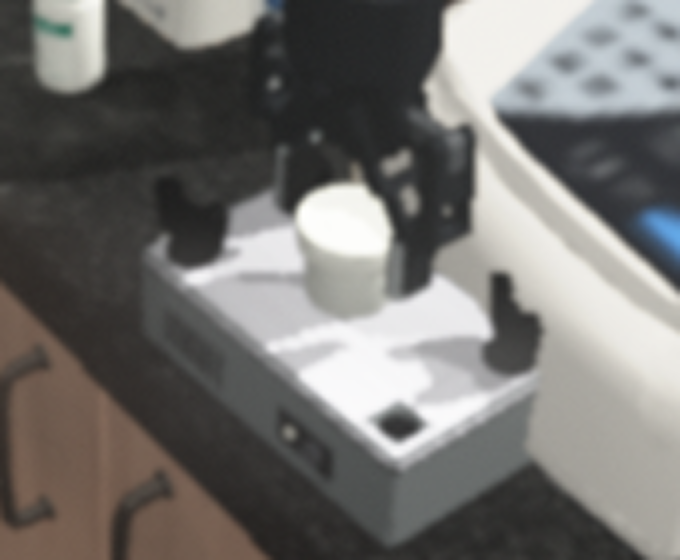

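The fingers straddle the pot's lid, tips at about (405,285) and the lid at (345,215). Closing.

Request:
play_rows(series=[[0.0, 0, 0, 0], [0.0, 0, 0, 0], [0.0, 0, 0, 0], [0.0, 0, 0, 0], [0.0, 0, 0, 0], [0.0, 0, 0, 0]], claw=40, force=30)

```text
t: 3.9
tcp_pos: [0.4621, -0.2806, 0.0798]
tool_rot: [0.0, 0.705, -0.005, 0.709]
force: [-0.5, 1.1, 6.5]
finger_gap: 0.637
```

Request:
play_rows(series=[[-0.02, 0, 0, 0], [-0.05, 0, 0, 0], [-0.08, 0, 0, 0], [-0.08, 0, 0, 0]])

```text
t: 4.3
tcp_pos: [0.4639, -0.282, 0.1641]
tool_rot: [-0.002, 0.703, -0.008, 0.711]
force: [0.7, -0.9, -0.5]
finger_gap: 0.636
```

```bash
python3 - <<'E'
from h import *
s=manip.sense();print(s["t"],s["tcp_pos"],s["force"],s["finger_gap"])
o=grab("c");i=o["scene"]["image"][190:330,230:400];cv2.imwrite("pics/c_c.png",cv2.resize(i,None,fx=4,fy=4,interpolation=cv2.INTER_CUBIC))
for z in (.15,.03,.0165): go([.455,-.07,z],90)
E
```

```text
4.3 [ 0.46388899 -0.28198584  0.16414729] [ 0.71680453 -0.92357084 -0.53386136] 0.636023228831841
tool axes shift [ 0.0089  0.2103 -0.0086] jaw yaw 89.56 spin+ needed -0.44 q6 -2.313 tilt [ 0.0069 -0.0091 -0.9999]
tool axes shift [ 0.1289  0.2114 -0.0094] jaw yaw 89.56 spin+ needed -0.44 q6 -2.313 tilt [ 0.0069 -0.0091 -0.9999]
tool axes shift [ 0.1424  0.2115 -0.0095] jaw yaw 89.56 spin+ needed -0.44 q6 -2.313 tilt [ 0.0069 -0.0091 -0.9999]
```

View pics/c_c.png

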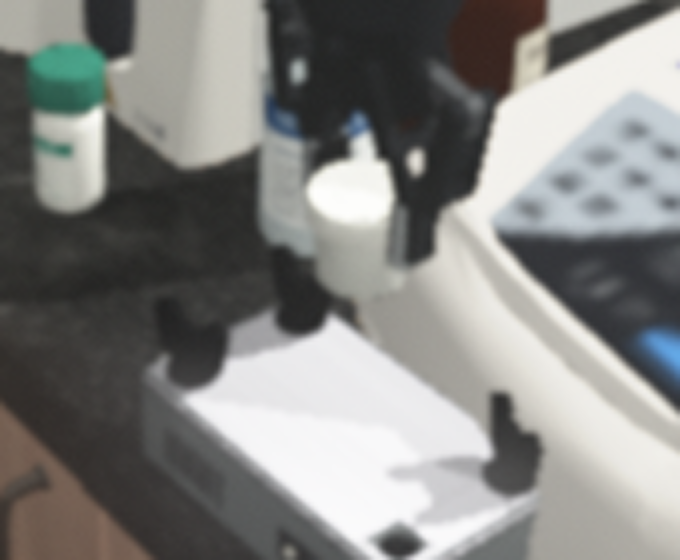

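The pot is held and clear of the cover. I'll stand it on the free worktop at about (0.455, -0.07).

Request:
play_rows(series=[[0.0, 0.03, -0.002, 0], [0.003, 0.07, -0.004, 0], [0.006, 0.11, -0.006, 0], [0.009, 0.15, -0.007, 0], [0.009, 0.185, -0.008, 0], [0.009, 0.2103, -0.009, 0], [0.009, 0.2103, -0.009, 0], [0.04, 0.2106, -0.009, 0], [0.08, 0.211, -0.009, 0], [0.11, 0.211, -0.009, 0], [0.125, 0.211, -0.009, 0], [0.133, 0.2115, -0.0095, 0], [0.139, 0.2115, -0.0095, 0], [0.139, 0.2115, -0.0095, 0], [0.139, 0.2115, -0.0095, 0]])

```text
t: 5.9
tcp_pos: [0.4554, -0.0703, 0.0203]
tool_rot: [-0.001, 0.704, -0.006, 0.71]
force: [-0.4, -1.5, -0.4]
finger_gap: 0.641
```

```bash
python3 - <<'E'
from h import *
s=manip.sense();print(s["t"],s["tcp_pos"],s["force"],s["finger_gap"])
o=grab("d");i=o["scene"]["image"][170:310,200:370];cv2.imwrite("pics/d_c.png",cv2.resize(i,None,fx=4,fy=4,interpolation=cv2.INTER_CUBIC))
go([.455,-.07,.018],90)
E
```

```text
5.9 [ 0.45538965 -0.07029164  0.02031941] [-0.40774784 -1.53864497 -0.41677821] 0.640589004487055
tool axes shift [ 0.0026  0.0002 -0.0005] jaw yaw 89.56 spin+ needed -0.44 q6 -1.943 tilt [ 0.0085 -0.0097 -0.9999]
```

View pics/d_c.png

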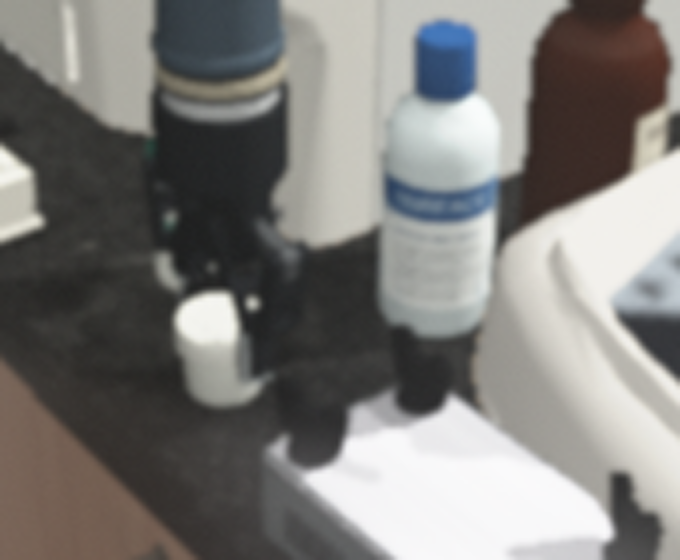

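The pot hangs about 2 mm above the worktop, upright at (215,350) in the crop. I'll lower it and release.

Request:
play_rows(series=[[0.001, 0, 0, 0], [0.003, 0, 0, 0], [0.003, 0, 0, 0]])

```text
t: 6.3
tcp_pos: [0.4561, -0.0704, 0.0179]
tool_rot: [-0.001, 0.704, -0.006, 0.711]
force: [0.9, 0.2, 1.4]
finger_gap: 0.634
```

Request:
play_rows(series=[[0, 0, 0, 0], [0, 0, 0, 0], [0, 0, 0, 0], [0, 0, 0, 0], [0, 0, 0, 0], [-0.02, 0, 0, 0], [-0.06, 0, 0, 0], [-0.1, 0, 0, 0], [-0.14, 0, 0, 0], [-0.14, 0, 0, 0], [-0.14, 0, 0, 0]], claw=92)

```text
t: 7.4
tcp_pos: [0.455, -0.069, 0.1587]
tool_rot: [-0.001, 0.703, -0.007, 0.711]
force: [-0.8, -0.1, 0.1]
finger_gap: 0.917
```

```bash
python3 - <<'E'
from h import *
s=manip.sense();print(s["t"],s["tcp_pos"],s["force"],s["finger_gap"])
o=grab("e");i=o["scene"]["image"][140:340,150:400];cv2.imwrite("pics/e_c.png",cv2.resize(i,None,fx=3,fy=3,interpolation=cv2.INTER_CUBIC))
for w in([.41,.05,.17],[.418,.290,.16],[.418,.290,.048]): go(w,90)
E
```

```text
7.4 [ 0.45497777 -0.06903188  0.15866597] [-0.84467063 -0.13108158  0.07714877] 0.9169704360955405
tool axes shift [-0.0145  0.1181 -0.0445] jaw yaw 89.56 spin+ needed -0.44 q6 -1.948 tilt [ 0.0076 -0.0093 -0.9999]
tool axes shift [-0.0067  0.3583 -0.0384] jaw yaw 89.56 spin+ needed -0.44 q6 -1.948 tilt [ 0.0076 -0.0093 -0.9999]
tool axes shift [ 0.1053  0.3593 -0.0393] jaw yaw 89.56 spin+ needed -0.44 q6 -1.948 tilt [ 0.0076 -0.0093 -0.9999]
```

View pics/e_c.png

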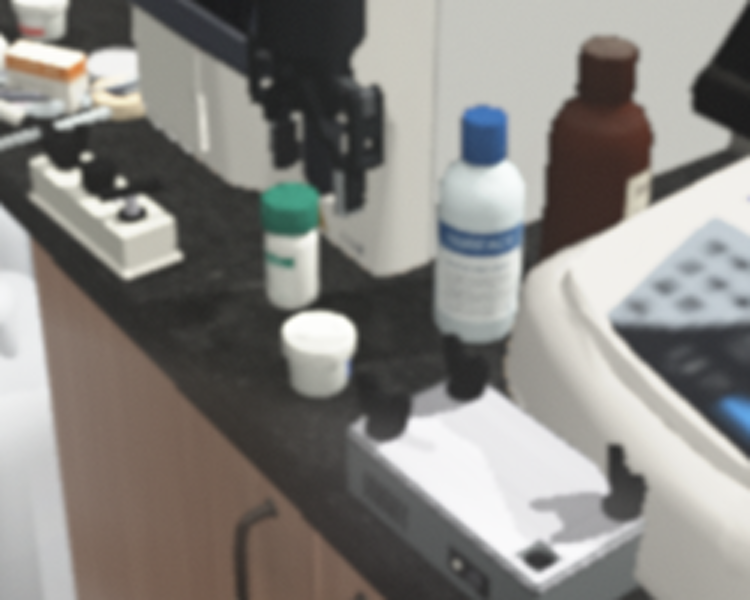

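The pot stands upright on the worktop at (318,352) in the crop. Canister and bottle look untouched. Next is the wing screw, with the fingers opened narrowly to clear the knob.

Request:
play_rows(series=[[-0.005, 0.03, -0.015, 0], [-0.01, 0.06, -0.03, 0], [-0.0145, 0.1, -0.044, 0], [-0.0145, 0.14, -0.044, 0], [-0.0145, 0.18, -0.044, 0], [-0.0145, 0.22, -0.043, 0], [-0.0145, 0.26, -0.042, 0], [-0.012, 0.3, -0.041, 0], [-0.01, 0.335, -0.039, 0], [-0.007, 0.3583, -0.0384, 0], [-0.007, 0.3583, -0.0384, 0], [0.0, 0.3583, -0.0384, 0], [0.0, 0.3583, -0.0384, 0]], claw=36)

```text
t: 8.8
tcp_pos: [0.4166, 0.2885, 0.1514]
tool_rot: [-0.001, 0.706, -0.007, 0.708]
force: [-0.5, 1.0, 0.3]
finger_gap: 0.361
```

```bash
python3 - <<'E'
from h import *
s=manip.sense();print(s["t"],s["tcp_pos"],s["force"],s["finger_gap"])
o=grab("f");i=o["scene"]["image"][120:250,110:270];cv2.imwrite("pics/f_c.png",cv2.resize(i,None,fx=4.5,fy=4.5,interpolation=cv2.INTER_CUBIC))
i=o["top"]["image"][220:310,120:260];cv2.imwrite("pics/f_t.png",cv2.resize(i,None,fx=5.5,fy=5.5,interpolation=cv2.INTER_CUBIC))
for w in([.418,.290,.09],[.418,.290,.049]): go(w,90)
E
```

```text
8.8 [0.41659815 0.28849793 0.1514292 ] [-0.46169074  1.00766623  0.32359243] 0.3609760137218827
tool axes shift [0.0625 0.002  0.0001] jaw yaw 89.47 spin+ needed -0.53 q6 -1.16 tilt [ 0.0053 -0.0105 -0.9999]
tool axes shift [ 1.035e-01  2.500e-03 -1.000e-04] jaw yaw 89.47 spin+ needed -0.53 q6 -1.16 tilt [ 0.0053 -0.0105 -0.9999]
```

View pics/f_c.png

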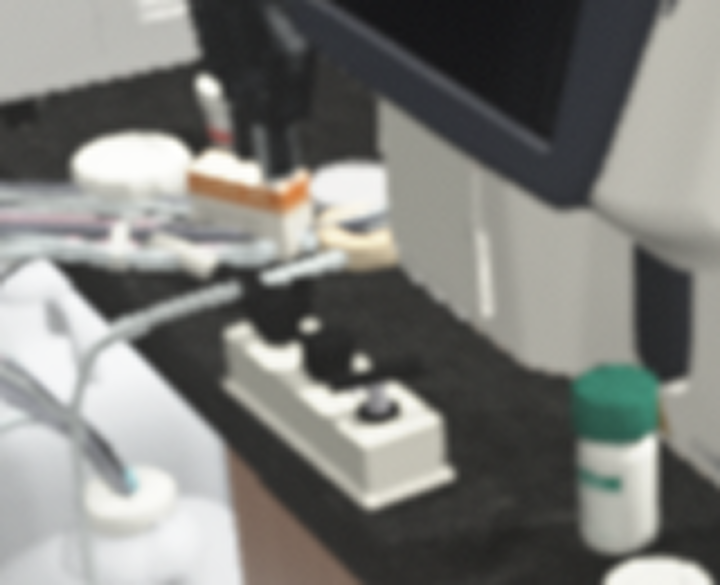

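View pics/f_t.png

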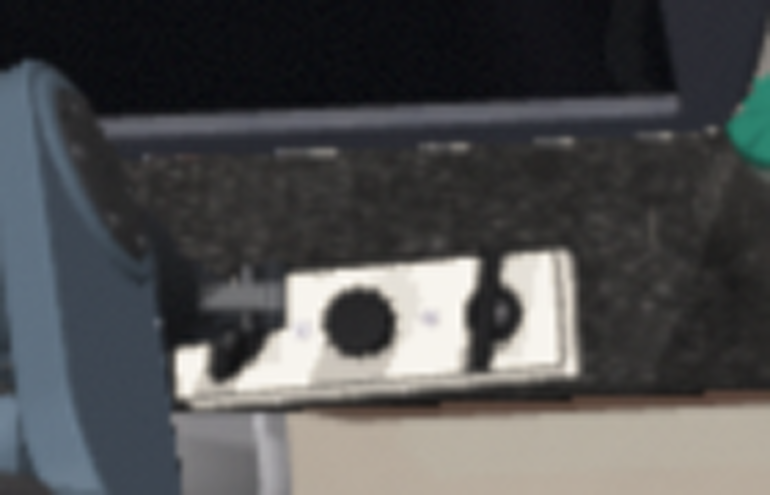

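A pale tube crosses in front of the wing head in the scene view, at about (300,268) in the crop. I'll check where it is in 3D.

```bash
python3 - <<'E'
from h import *
o=load("a");P=cloud(o["scene"])
for x,y in[(330,262),(300,268),(280,272),(240,288),(180,307),(280,290),(280,305),(270,280)]:
    u,v=110+x/4.5,120+y/4.5;print(x,y,np.round(P[int(round(v)),int(round(u))],3))
P=cloud(o["top"])
for v in range(248,296,6): print(v,[np.round(P[v,u],3).tolist() for u in(113,115,117)])
s=o["scene"];print(px(s,[.418,.29,.079]),px(s,[.442,.29,.079]),px(s,[.394,.29,.079]))
E
```

```text
330 262 [0.513 0.426 0.008]
300 268 [0.491 0.422 0.009]
280 272 [0.476 0.424 0.012]
240 288 [0.445 0.419 0.01 ]
180 307 [0.405 0.422 0.007]
280 290 [0.473 0.419 0.002]
280 305 [0.418 0.288 0.061]
270 280 [0.467 0.419 0.01 ]
248 [[0.48, 0.361, 0.21], [0.48, 0.357, 0.21], [0.48, 0.352, 0.212]]
254 [[0.493, 0.427, 0.014], [0.494, 0.426, -0.0], [0.495, 0.422, -0.003]]
260 [[0.478, 0.428, 0.009], [0.477, 0.422, 0.012], [0.479, 0.421, -0.001]]
266 [[0.462, 0.426, 0.014], [0.461, 0.419, 0.019], [0.462, 0.416, 0.015]]
272 [[0.447, 0.426, 0.013], [0.447, 0.421, 0.012], [0.446, 0.416, 0.013]]
278 [[0.431, 0.425, 0.016], [0.432, 0.422, 0.009], [0.432, 0.42, -0.003]]
284 [[0.416, 0.425, 0.014], [0.416, 0.421, 0.01], [0.417, 0.418, 0.004]]
290 [[0.401, 0.425, 0.012], [0.401, 0.421, 0.009], [0.402, 0.419, -0.002]]
[171.19619867 181.91208618] [179.28939807 179.6675271 ] [162.95486959 184.19772738]
```

The tube lies flat on the worktop at y≈0.42, so it isn't in the way. Descending.

Request:
play_rows(series=[[0.03, 0.002, 0, 0], [0.055, 0.002, 0, 0], [0.075, 0.002, 0, 0], [0.09, 0.0025, 0, 0], [0.099, 0.0025, 0, 0], [0.1035, 0.0025, 0, 0], [0.1035, 0.0025, 0, 0], [0.1035, 0.0025, 0, 0]])

```text
t: 9.7
tcp_pos: [0.4186, 0.2901, 0.0496]
tool_rot: [-0.0, 0.705, -0.007, 0.709]
force: [-0.7, 0.2, -0.8]
finger_gap: 0.361
```

```bash
python3 - <<'E'
from h import *
s=manip.sense();print(s["t"],s["tcp_pos"],s["force"],s["finger_gap"])
o=grab("g");i=o["scene"]["image"][120:250,110:270];cv2.imwrite("pics/g_c.png",cv2.resize(i,None,fx=4.5,fy=4.5,interpolation=cv2.INTER_CUBIC))
go([.418,.290,.049],90)
E
```

```text
9.7 [0.41861786 0.29006479 0.04960106] [-0.67334671  0.17305057 -0.76685257] 0.3607067412314327
tool axes shift [ 0.0007 -0.0002 -0.0006] jaw yaw 89.47 spin+ needed -0.53 q6 -1.151 tilt [ 0.0068 -0.0098 -0.9999]
```

View pics/g_c.png

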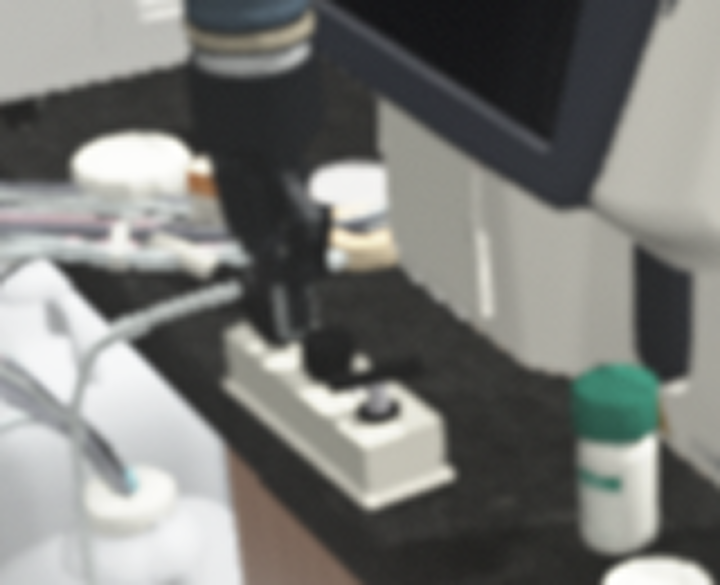

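The fingers are around the wing head with no contact force. Gripping.

Request:
play_rows(series=[[0, 0, 0, 0], [0, 0, 0, 0], [0, 0, 0, 0], [0, 0, 0, 0], [0, 0, 0, 0], [0, 0, 0, 0]], claw=0, force=80)

```text
t: 10.4
tcp_pos: [0.4191, 0.2906, 0.0506]
tool_rot: [0.0, 0.704, -0.006, 0.71]
force: [-0.5, -0.4, 6.4]
finger_gap: 0.111
```

```bash
python3 - <<'E'
from h import *
s=manip.sense();print(s["t"],s["tcp_pos"],s["force"],s["ft_torque"],s["finger_gap"])
go([.418,.290,.049],90)
E
```

```text
10.4 [0.41909036 0.29060924 0.05064814] [-0.53398903 -0.35429053  6.42296001] [ 0.11597557  0.12077351 -0.01851784] 0.11132190853074882
tool axes shift [ 0.0016 -0.0006 -0.0011] jaw yaw 89.46 spin+ needed -0.54 q6 -1.151 tilt [ 0.0084 -0.009  -0.9999]
```

Request:
play_rows(series=[[-0.01, 0, 0, 0], [-0.03, 0, 0, 0], [-0.06, 0, 0, 0], [-0.1, 0, 0, 0], [-0.13, 0, 0, 0], [-0.13, 0, 0, 0], [-0.13, 0, 0, 0]])

```text
t: 11.1
tcp_pos: [0.4179, 0.2918, 0.1815]
tool_rot: [0.0, 0.704, -0.006, 0.711]
force: [-0.5, 1.3, -0.8]
finger_gap: 0.109
```

```bash
python3 - <<'E'
from h import *
s=manip.sense();print(s["t"],s["tcp_pos"],s["force"],s["ft_torque"],s["finger_gap"])
o=grab("i");i=o["scene"]["image"][100:230,110:270];cv2.imwrite("pics/i_c.png",cv2.resize(i,None,fx=4.5,fy=4.5,interpolation=cv2.INTER_CUBIC))
for w in([.41,.2,.19],[.41,.05,.19],[.41,-.1,.19],[.4203,-.366,.19]): go(w,114)
E
```

```text
11.1 [0.41790876 0.2917615  0.18151559] [-0.4927657   1.27257418 -0.84341743] [ 0.01614536  0.03094101 -0.04600569] 0.10858454581295095
tool axes shift [-0.0093 -0.0914 -0.006 ] jaw yaw 89.47 spin+ needed -24.53 q6 -1.156 tilt [ 0.006  -0.0101 -0.9999]
tool axes shift [-0.0078 -0.2414 -0.0046] jaw yaw 89.47 spin+ needed -24.53 q6 -1.156 tilt [ 0.006  -0.0101 -0.9999]
tool axes shift [-0.0063 -0.3914 -0.0032] jaw yaw 89.47 spin+ needed -24.53 q6 -1.156 tilt [ 0.006  -0.0101 -0.9999]
tool axes shift [-0.0035 -0.6573  0.0095] jaw yaw 89.47 spin+ needed -24.53 q6 -1.156 tilt [ 0.006  -0.0101 -0.9999]
```

View pics/i_c.png

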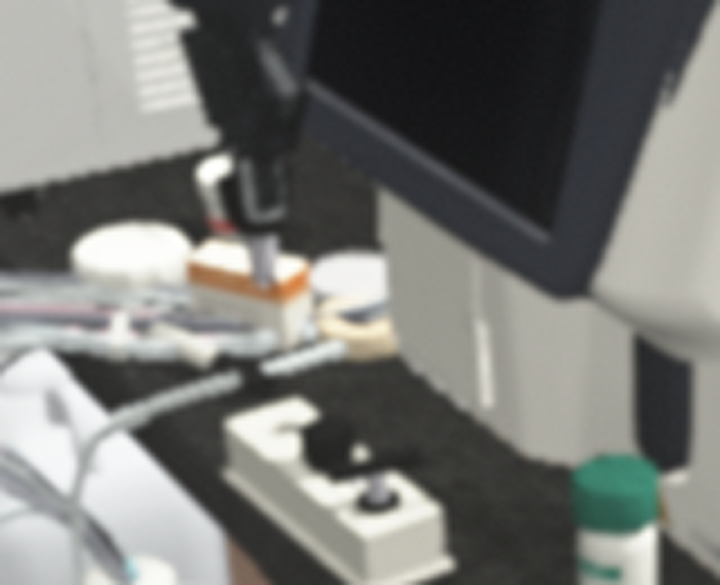

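The screw is lifted out with its shank visible at (263,260) in the crop, and the other two are still in the stand. Moving to above the hole.

Request:
play_rows(series=[[-0.004, -0.03, -0.002, 0], [-0.008, -0.06, -0.004, 0], [-0.009, -0.1, -0.006, -2], [-0.009, -0.14, -0.006, -5], [-0.009, -0.18, -0.005, -8], [-0.008, -0.22, -0.005, -11], [-0.008, -0.26, -0.004, -14], [-0.007, -0.3, -0.004, -17], [-0.007, -0.34, -0.003, -20], [-0.006, -0.38, -0.003, -22], [-0.006, -0.42, -0.001, -22], [-0.006, -0.46, 0.001, -22], [-0.005, -0.5, 0.003, -22], [-0.005, -0.54, 0.005, -22], [-0.004, -0.58, 0.007, -22], [-0.004, -0.615, 0.008, -22], [-0.004, -0.64, 0.009, -22], [-0.0035, -0.657, 0.0095, -22], [-0.0035, -0.657, 0.0095, -22], [-0.0035, -0.657, 0.0095, -22]])

```text
t: 13.2
tcp_pos: [0.4206, -0.3634, 0.1888]
tool_rot: [-0.134, 0.695, 0.128, 0.695]
force: [-0.9, -0.6, -1.1]
finger_gap: 0.11
```

```bash
python3 - <<'E'
from h import *
s=manip.sense();print(s["t"],s["tcp_pos"],s["force"],s["ft_torque"],s["finger_gap"],s["q"])
o=grab("j");S=o["scene"];T=o["top"]
i=S["image"][230:360,260:400];cv2.imwrite("pics/j_c.png",cv2.resize(i,None,fx=5,fy=5,interpolation=cv2.INTER_CUBIC))
i=T["image"][215:305,350:480];cv2.imwrite("pics/j_t.png",cv2.resize(i,None,fx=6,fy=6,interpolation=cv2.INTER_CUBIC))
R=Ro.from_quat(s["tool_rot"]).as_matrix()
for d in(.0106,.0446): print(d,px(S,s["tcp_pos"]+R[:,0]*d),px(T,s["tcp_pos"]+R[:,0]*d))
go([.4203,-.366,.14],None)
E
```

```text
13.2 [ 0.4205853  -0.36336315  0.18880656] [-0.8895053  -0.61103976 -1.14476806] [-0.0201293  -0.04204417  0.01557986] 0.11034505426117237 [-0.91190982  0.4871599   1.65686716 -0.00370267  0.9896806  -2.8536829 ]
0.0106 [332.41762702 273.08929944] [442.18598576 263.35928247]
0.0446 [331.27688231 288.74539881] [437.80577906 264.77806088]
tool axes shift [ 0.0494 -0.0023 -0.0016] jaw yaw 111.44 spin+ needed None q6 -2.854 tilt [ 0.0029 -0.009  -1.    ]
```

View pics/j_c.png

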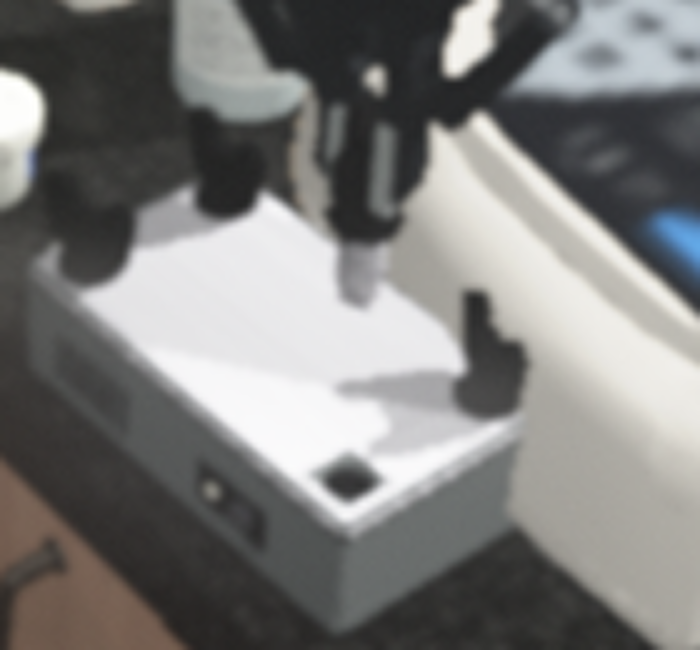

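View pics/j_t.png

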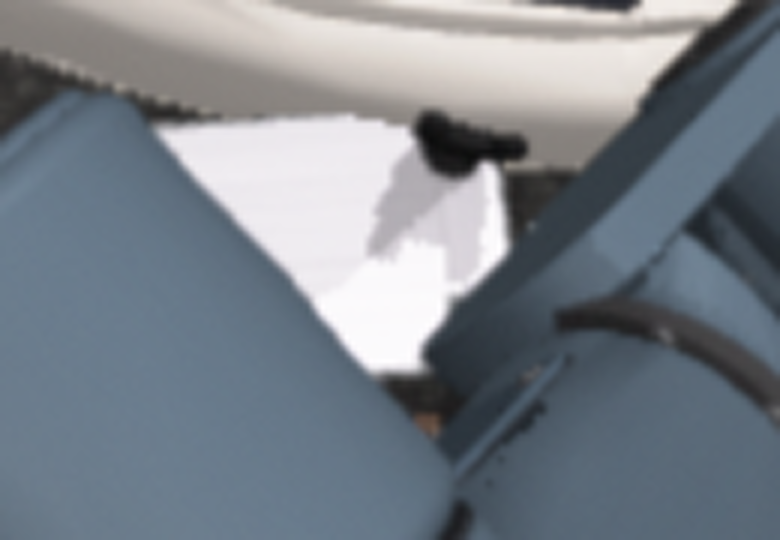

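The wrist joint q6 sits right at its range end (-2.854), so I'll turn back 9° while lowering to just above the hole. The shank at (360,275) in the crop matches the predicted axis within about 1 px.

Request:
play_rows(series=[[0, -0.001, -0.001, 4], [0.01, -0.002, -0.0015, 9], [0.03, -0.0023, -0.0015, 9], [0.05, -0.0023, -0.0015, 9], [0.065, -0.0023, -0.0015, 9], [0.075, -0.0023, -0.0015, 9], [0.075, -0.0023, -0.0015, 9], [0.075, -0.0023, -0.0015, 9]])

```text
t: 14.1
tcp_pos: [0.4208, -0.3659, 0.1148]
tool_rot: [-0.08, 0.702, 0.074, 0.704]
force: [0.0, -0.1, -0.7]
finger_gap: 0.111
```

```bash
python3 - <<'E'
from h import *
s=manip.sense();print(s["t"],s["tcp_pos"],s["force"],s["ft_torque"],s["finger_gap"],s["q"][5])
o=grab("k");S=o["scene"]
i=S["image"][270:360,280:380];cv2.imwrite("pics/k_c.png",cv2.resize(i,None,fx=6.5,fy=6.5,interpolation=cv2.INTER_CUBIC))
R=Ro.from_quat(s["tool_rot"]).as_matrix()
for d in(.0106,.0446): print(d,(px(S,s["tcp_pos"]+R[:,0]*d)-[280,270])*6.5+3)
for e in np.eye(3)[:,:3]: print("px per 5mm",(px(S,s["tcp_pos"]+e*.005)-px(S,s["tcp_pos"]))*6.5)
print("hole",(np.array(px(S,[.4203,-.3662,.062]))-[280,270])*6.5+3)
go([.4203,-.3662,.09],None)
E
```

```text
14.1 [ 0.42077892 -0.36586072  0.11475799] [ 0.01247449 -0.05408357 -0.65965443] [-0.02834509  0.0024914  -0.01759412] 0.11066632929725453 -2.7001076653478604
0.0106 [332.54116588 243.4610542 ]
0.0446 [325.78261035 337.0365443 ]
px per 5mm [13.89001488 -6.94276692]
px per 5mm [-11.95953823  -9.90402887]
px per 5mm [  1.18220908 -14.16886534]
hole [322.11961914 359.60001894]
tool axes shift [ 0.0253  0.0007 -0.0007] jaw yaw 102.46 spin+ needed None q6 -2.7 tilt [ 0.004  -0.0104 -0.9999]
```

View pics/k_c.png

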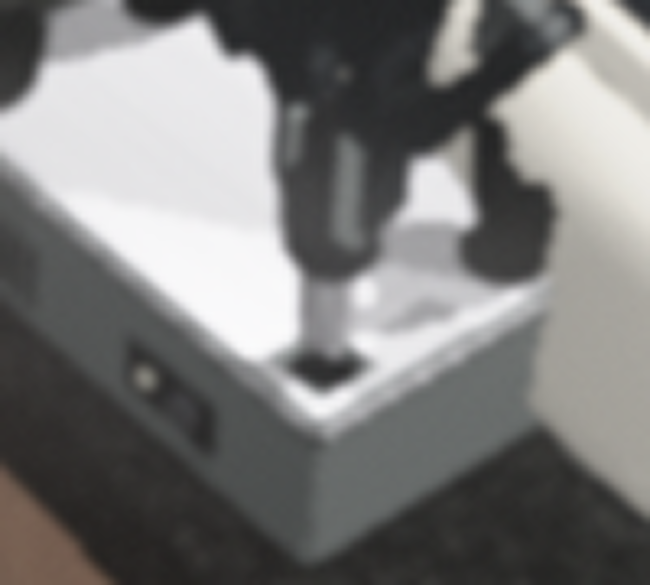

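The tip at (322,355) is directly over the hole at (324,366), so lateral agreement is good. Lowering in.

Request:
play_rows(series=[[0.005, 0.0005, -0.0004, 0], [0.01, 0.0005, -0.0005, 0], [0.015, 0.0006, -0.0005, 0], [0.019, 0.0006, -0.0006, 0], [0.019, 0.0006, -0.0006, 0]])

```text
t: 14.7
tcp_pos: [0.4203, -0.3659, 0.0955]
tool_rot: [-0.08, 0.702, 0.073, 0.704]
force: [0.6, 0.7, -0.3]
finger_gap: 0.105
```

```bash
python3 - <<'E'
from h import *
s=manip.sense();print(s["t"],s["tcp_pos"],s["force"],s["ft_torque"],s["finger_gap"],s["q"][5])
go([.4203,-.3662,.085],None)
print(manip.__dict__.keys() if hasattr(manip,'__dict__') else dir(manip))
E
```

```text
14.7 [ 0.42033765 -0.36590348  0.09549236] [ 0.61855301  0.70213077 -0.28421386] [ 0.13877696 -0.29710798  0.00156506] 0.1049823254653911 -2.700511401654683
tool axes shift [ 0.0105 -0.0002 -0.0001] jaw yaw 102.43 spin+ needed None q6 -2.701 tilt [ 0.0038 -0.0092 -1.    ]
dict_keys([])
```

Request:
play_rows(series=[[0.004, 0, 0, 0], [0.007, 0, 0, 0], [0.01, 0, 0, 0], [0.012, 0, 0, 0], [0.012, 0, 0, 0]])

```text
t: 15.2
tcp_pos: [0.4208, -0.3663, 0.0853]
tool_rot: [-0.08, 0.702, 0.073, 0.704]
force: [-1.1, 2.1, 12.9]
finger_gap: 0.111
```

```bash
python3 - <<'E'
from h import *
s=manip.sense();print(s["t"],s["tcp_pos"],s["force"],s["ft_torque"],s["finger_gap"],s["q"][5])
go([.4203,-.3662,.085],None)
E
```

```text
15.2 [ 0.42075331 -0.36628654  0.08525532] [-1.07445438  2.09916385 12.91953487] [0.49898995 0.07084594 0.01075073] 0.11111601180055825 -2.7004844048857928
tool axes shift [ 0.0003  0.0002 -0.0004] jaw yaw 102.44 spin+ needed None q6 -2.7 tilt [ 0.0047 -0.0103 -0.9999]
```

The screw is on the uncut plastic: about 13 N with the TCP at 85.3 mm. Now the first 60° under steady push.

Request:
play_rows(series=[[0.002, 0, 0, 0], [0.002, 0, 0, 6], [0.002, 0, 0, 12], [0.002, 0, 0, 18], [0.002, 0, 0, 24], [0.0021, 0, 0, 30], [0.0022, 0, 0, 36], [0.0023, 0, 0, 42], [0.0024, 0, 0, 48], [0.0025, 0, 0, 54], [0.0026, 0, 0, 60]])

```text
t: 16.3
tcp_pos: [0.421, -0.3669, 0.0834]
tool_rot: [0.283, 0.643, -0.289, 0.65]
force: [-0.2, 0.2, 4.0]
finger_gap: 0.108
```

```bash
python3 - <<'E'
from h import *
s=manip.sense();print(s["t"],s["tcp_pos"],s["force"],s["ft_torque"],s["finger_gap"],s["q"][5])
go([.4205,-.3662,.085],None)
E
```

```text
16.3 [ 0.42095074 -0.36685045  0.08337813] [-0.20163075  0.20428672  4.02718359] [0.09522908 0.06035967 0.0661398 ] 0.10833234921574178 -1.6492231991382227
tool axes shift [-0.0016  0.0001 -0.0008] jaw yaw 42.25 spin+ needed None q6 -1.649 tilt [ 0.0051 -0.0118 -0.9999]
```

It bit almost at once, sinking 1.9 mm in 60°. The push has dropped to 4 N, so I'll follow it down while turning.

Request:
play_rows(series=[[0.002, 0, 0, 0], [0.0022, 0, 0, 6], [0.0024, 0, 0, 12], [0.0026, 0, 0, 18], [0.0028, 0, 0, 24], [0.003, 0, 0, 30], [0.0032, 0, 0, 36], [0.0033, 0, 0, 42], [0.0035, 0, 0, 48], [0.0037, 0, 0, 54], [0.0038, 0, 0, 60], [0.004, 0, 0, 66], [0.0042, 0, 0, 72], [0.0043, 0, 0, 78], [0.0045, 0, 0, 84], [0.0047, 0, 0, 90]])

```text
t: 17.9
tcp_pos: [0.4188, -0.3666, 0.0802]
tool_rot: [-0.659, -0.25, 0.661, -0.258]
force: [-6.8, 1.0, 14.9]
finger_gap: 0.109
```

```bash
python3 - <<'E'
from h import *
s=manip.sense();print(s["t"],s["tcp_pos"],s["force"],s["ft_torque"],s["finger_gap"],s["q"][5])
go([.4205,-.3662,.085],None)
E
```

```text
17.9 [ 0.41880141 -0.36660226  0.08021194] [-6.83636349  1.03394563 14.85708551] [ 0.28617442  1.45498705 -0.00729518] 0.10938485933938318 -0.07471505562398878
tool axes shift [-0.0048  0.0009 -0.0015] jaw yaw -47.85 spin+ needed None q6 -0.075 tilt [ 8.000e-04 -1.100e-02 -9.999e-01]
```

It's cutting (z 80.2 mm), with some side load: -6.8 N in x. I'll ease 1 mm toward -x and carry on.

Request:
play_rows(series=[[0.0015, -0.0007, 0.0007, 0], [0.0017, -0.0007, 0.0007, 6], [0.0019, -0.0007, 0.0007, 12], [0.0021, -0.0007, 0.0007, 18], [0.0023, -0.0007, 0.0007, 24], [0.0025, -0.0007, 0.0007, 30], [0.0027, -0.0007, 0.0007, 36], [0.0029, -0.0007, 0.0007, 42], [0.003, -0.0007, 0.0007, 48], [0.0032, -0.0007, 0.0007, 54], [0.0034, -0.0007, 0.0007, 60]])

```text
t: 19.0
tcp_pos: [0.418, -0.365, 0.0785]
tool_rot: [0.699, -0.114, -0.697, -0.108]
force: [0.4, 5.9, 14.2]
finger_gap: 0.111
```

```bash
python3 - <<'E'
from h import *
s=manip.sense();print(s["t"],s["tcp_pos"],s["force"],s["ft_torque"],s["finger_gap"],s["q"][5])
go([.4205,-.3662,.085],None)
o=grab("m");S=o["scene"]
i=S["image"][270:360,280:380];cv2.imwrite("pics/m_c.png",cv2.resize(i,None,fx=6.5,fy=6.5,interpolation=cv2.INTER_CUBIC))
E
```

```text
19.0 [ 0.4179868  -0.36504268  0.07852187] [ 0.44110775  5.87155894 14.15100991] [ 1.35837324 -0.19005379  0.0050684 ] 0.11058892958339298 0.9747498363010143
tool axes shift [-0.0065  0.0004 -0.0028] jaw yaw -108.1 spin+ needed None q6 0.975 tilt [ 0.001  -0.0087 -1.    ]
```

View pics/m_c.png

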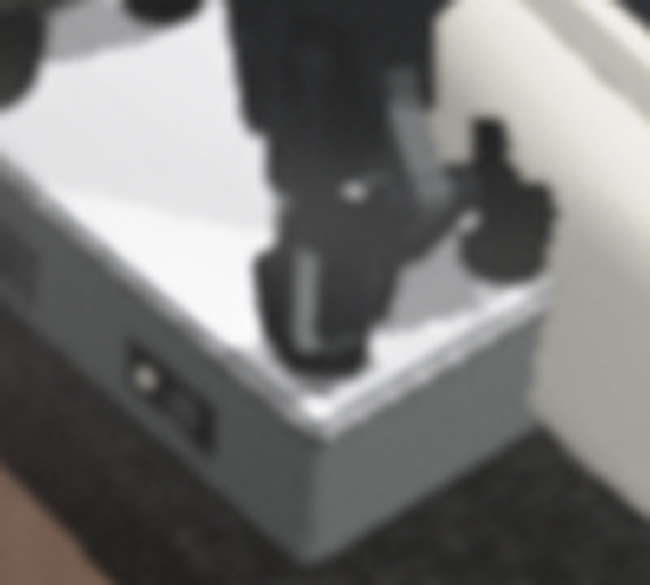

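Continuing another 66°, easing 1 mm toward +y for margin.

Request:
play_rows(series=[[0.0015, -0.001, 0.0003, 0], [0.0017, -0.001, 0.0003, 6], [0.0019, -0.001, 0.0003, 12], [0.0021, -0.001, 0.0003, 18], [0.0023, -0.001, 0.0003, 24], [0.0025, -0.001, 0.0003, 30], [0.0027, -0.001, 0.0003, 36], [0.0029, -0.001, 0.0003, 42], [0.003, -0.001, 0.0003, 48], [0.0032, -0.001, 0.0003, 54], [0.0034, -0.001, 0.0003, 60], [0.0035, -0.001, 0.0003, 66], [0.0037, -0.001, 0.0003, 72]])

```text
t: 20.4
tcp_pos: [0.4197, -0.3637, 0.0766]
tool_rot: [0.502, -0.502, -0.496, -0.5]
force: [2.9, 4.7, 12.3]
finger_gap: 0.107
```

```bash
python3 - <<'E'
from h import *
s=manip.sense();print(s["t"],s["tcp_pos"],s["force"],s["ft_torque"],s["finger_gap"],s["q"][5])
go([.4205,-.3662,.085],None)
E
```

```text
20.4 [ 0.4196761  -0.3637375   0.07658892] [ 2.87178318  4.73718054 12.30729972] [ 1.02837516 -0.83809839  0.08410963] 0.10746755636333914 2.233835997860007
tool axes shift [-0.0084 -0.0009 -0.0025] jaw yaw 179.78 spin+ needed None q6 2.234 tilt [ 0.0045 -0.0094 -0.9999]
```

Total turned is 282°, with 8.7 mm of TCP descent. I'll relax the push, ease the side load and release.

Request:
play_rows(series=[[-0.0005, 0, 0, 0], [-0.0005, 0, 0, 0]])

```text
t: 20.6
tcp_pos: [0.4198, -0.3636, 0.0776]
tool_rot: [0.503, -0.502, -0.496, -0.499]
force: [0.2, 1.6, 5.3]
finger_gap: 0.113
```

Request:
play_rows(series=[[0, 0, 0, 0], [0, 0, 0, 0], [0, 0, 0, 0], [0, 0, 0, 0], [0, 0, 0, 0]], claw=38)

```text
t: 21.1
tcp_pos: [0.4197, -0.3637, 0.0773]
tool_rot: [0.503, -0.502, -0.496, -0.499]
force: [0.6, 0.4, 0.3]
finger_gap: 0.384
```

Request:
play_rows(series=[[-0.02, 0, 0, 0], [-0.05, 0, 0, 0], [-0.09, 0, 0, 0], [-0.13, 0, 0, 0], [-0.13, 0, 0, 0], [-0.13, 0, 0, 0]])

```text
t: 21.7
tcp_pos: [0.4193, -0.3628, 0.2083]
tool_rot: [0.504, -0.502, -0.495, -0.499]
force: [0.1, -0.1, -0.6]
finger_gap: 0.379
```

```bash
python3 - <<'E'
from h import *
s=manip.sense();print(s["t"],s["tcp_pos"],s["force"],s["ft_torque"],s["finger_gap"],s["q"])
o=grab("n");S=o["scene"]
i=S["image"][250:355,255:385];cv2.imwrite("pics/n_c.png",cv2.resize(i,None,fx=5.5,fy=5.5,interpolation=cv2.INTER_CUBIC))
for w in ([.41,-.2,.21],[.41,-.05,.21]):go(w)
E
```

```text
21.7 [ 0.41932997 -0.36278518  0.20831644] [ 0.07667502 -0.13585372 -0.59731746] [0.04480113 0.05924899 0.1005181 ] 0.379204658465819 [-0.91350924  0.45738586  1.64449633 -0.00270852  1.02698127  2.2317587 ]
tool axes shift [-0.0051  0.0088  0.1616] jaw yaw 179.87 spin+ needed None q6 2.232 tilt [ 0.0029 -0.0075 -1.    ]
tool axes shift [-0.0062  0.0091  0.3116] jaw yaw 179.87 spin+ needed None q6 2.232 tilt [ 0.0029 -0.0075 -1.    ]
```

View pics/n_c.png

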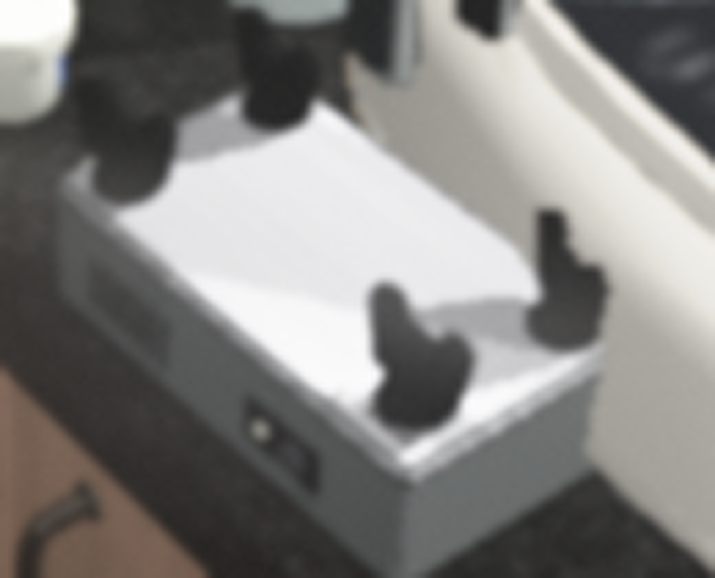

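The screw stands in the corner at (420,370) in the crop, its collar close to the cover. I'll move the hand away and measure height and tilt in both views.

Request:
play_rows(series=[[-0.01, 0.003, 0.04, 0], [-0.02, 0.005, 0.08, 0], [-0.025, 0.007, 0.12, 0], [-0.025, 0.009, 0.16, 0], [-0.025, 0.009, 0.2, 0], [-0.025, 0.009, 0.24, 0], [-0.025, 0.009, 0.28, 0], [-0.025, 0.009, 0.31, 0], [-0.025, 0.009, 0.35, 0], [-0.025, 0.009, 0.39, 0], [-0.025, 0.009, 0.42, 0], [-0.025, 0.009, 0.42, 0]])

```text
t: 23.0
tcp_pos: [0.4017, 0.0325, 0.2247]
tool_rot: [-0.501, 0.48, 0.514, 0.504]
force: [-1.1, -0.2, -0.5]
finger_gap: 0.377
```

```bash
python3 - <<'E'
from h import *
s=manip.sense();print(s["t"],s["tcp_pos"],s["force"])
o=grab("p");S=o["scene"];T=o["top"]
i=T["image"][225:290,340:445];cv2.imwrite("pics/p_t.png",cv2.resize(i,None,fx=7,fy=7,interpolation=cv2.INTER_CUBIC))
i=S["image"][295:340,310:360];i=cv2.resize(i,None,fx=12,fy=12,interpolation=cv2.INTER_CUBIC);i=cv2.convertScaleAbs(i,alpha=1.6);cv2.imwrite("pics/p_s.png",i)
for h in(.003,.004,.005,.006,.007,.009):
  print(h,"top at ear head centre",(px(S,[.4203,-.3662,.062+h+.039])-[310,295])*12+5.5,"collar nearest low edge",(px(S,np.array([.4203,-.3662,.062+h])+.014*np.array([-.595,-.80,0]))-[310,295])*12+5.5)
P=cloud(T)
for z in(.06,):
  m=(P[...,2]>.07)&(abs(P[...,0]-.42)<.035)&(abs(P[...,1]+.366)<.035);Q=P[m];print(len(Q),Q.max(0),Q.min(0),np.percentile(Q[:,2],[50,80,95]))
for c in[(.487,-.209),(.415,-.211),(.4925,-.363)]:
  m=(P[...,2]>.07)&(abs(P[...,0]-c[0])<.03)&(abs(P[...,1]-c[1])<.03);Q=P[m];print("ref",len(Q),np.percentile(Q[:,2],[50,80,95]))
E
```

```text
23.0 [0.40165322 0.03252602 0.2247498 ] [-1.11810417 -0.18410614 -0.54072268]
0.003 top at ear head centre [252.26274077 152.4647678 ] collar nearest low edge [242.28851364 414.11529221]
0.004 top at ear head centre [252.69257613 147.30801722] collar nearest low edge [242.70891057 409.15244814]
0.005 top at ear head centre [253.12290454 142.14535161] collar nearest low edge [243.12978548 404.18396144]
0.006 top at ear head centre [253.55372683 136.97676081] collar nearest low edge [243.55113919 399.20982249]
0.007 top at ear head centre [253.98504387 131.80223459] collar nearest low edge [243.97297251 394.23002164]
0.009 top at ear head centre [254.84916557 121.43533497] collar nearest low edge [244.81808128 384.25339549]
133 [ 0.43418852 -0.34309039  0.11251925] [ 0.40972975 -0.3854208   0.07001695] [0.09770399 0.10461325 0.10687654]
ref 104 [0.09316997 0.10032779 0.10350215]
ref 99 [0.09501651 0.10032203 0.10353062]
ref 392 [0.09543198 0.1009666  0.1044128 ]
```

View pics/p_t.png

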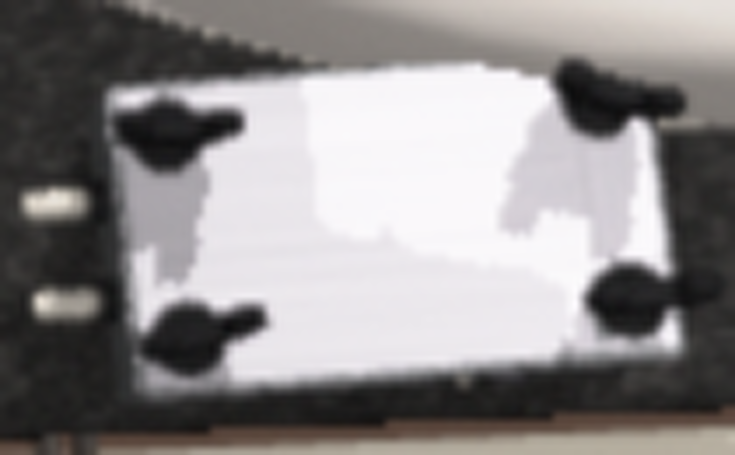

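View pics/p_s.png

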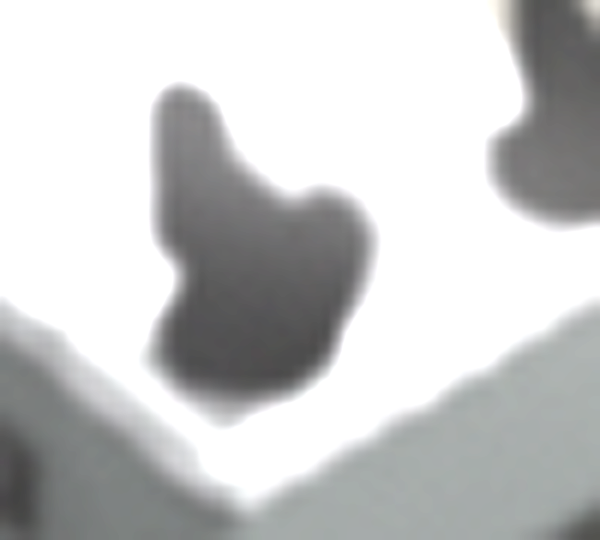

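View pics/scene_p.png

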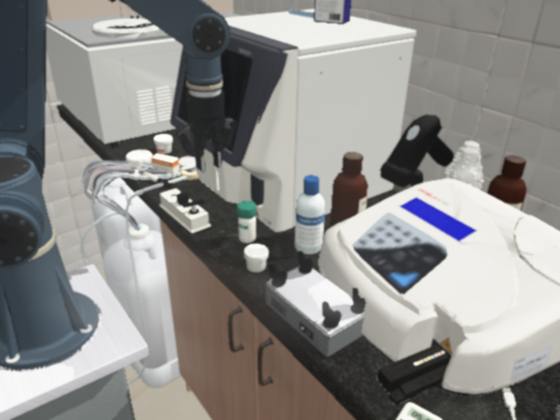

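```bash
python3 - <<'E'
from h import *
o=load("p")
for name in("scene","top"):
  s=o[name];P=cloud(s);g=cv2.cvtColor(s["image"],cv2.COLOR_BGR2GRAY)
  print(name)
  for lab,c in dict(spare=(.4203,-.3662),ref1=(.487,-.209),ref2=(.415,-.211),ref3=(.4925,-.363)).items():
    m=(g<85)&(P[...,2]>.068)&(P[...,2]<.125)&(abs(P[...,0]-c[0])<.02)&(abs(P[...,1]-c[1])<.032)
    Q=P[m]
    if len(Q)<10: print(lab,len(Q));continue
    out=[]
    for lo,hi in((-.03,-.013),(-.013,-.004),(.004,.013),(.013,.03)):
      k=(Q[:,1]-c[1]>lo)&(Q[:,1]-c[1]<hi)
      out.append((int(k.sum()),np.round(np.percentile(Q[k][:,2],[50,90]),4).tolist(),round(Q[k][:,0].mean(),4)) if k.sum()>2 else None)
    print(lab,len(Q),np.round([Q[:,1].min(),Q[:,1].max(),Q[:,2].max()],4),out)
b=[]
for n,f,(u0,v0,u1,v1) in(("scene",8,(260,260,370,335)),):
  i=o[n]["image"][v0:v1,u0:u1];i=cv2.convertScaleAbs(cv2.resize(i,None,fx=7,fy=7,interpolation=cv2.INTER_CUBIC),alpha=1.5);cv2.imwrite("pics/q_s.png",i)
i=o["top"]["image"][228:282,352:446];cv2.imwrite("pics/q_t.png",cv2.convertScaleAbs(cv2.resize(i,None,fx=8,fy=8,interpolation=cv2.INTER_CUBIC),alpha=1.5))
E
```

```text
scene
spare 247 [-0.3906 -0.3542  0.1064] [(76, [0.093, 0.1032], np.float64(0.4172)), (66, [0.0812, 0.0946], np.float64(0.4146)), (44, [0.0923, 0.0992], np.float64(0.4156)), None]
ref1 196 [-0.2338 -0.1884  0.1023] [(71, [0.0899, 0.0988], np.float64(0.482)), (27, [0.082, 0.0907], np.float64(0.4803)), (52, [0.0898, 0.0985], np.float64(0.4825)), (16, [0.0943, 0.1002], np.float64(0.4811))]
ref2 232 [-0.2373 -0.191   0.1013] [(78, [0.0892, 0.0988], np.float64(0.4137)), (41, [0.0809, 0.0906], np.float64(0.4107)), (56, [0.0886, 0.0989], np.float64(0.4078)), (20, [0.0942, 0.0991], np.float64(0.4066))]
ref3 170 [-0.3863 -0.3475  0.1008] [(63, [0.0901, 0.0988], np.float64(0.4823)), (30, [0.0839, 0.0959], np.float64(0.4837)), (39, [0.0922, 0.0988], np.float64(0.4917)), (6, [0.0962, 0.099], np.float64(0.4925))]
top
spare 124 [-0.3854 -0.3439  0.1125] [(15, [0.1052, 0.1067], np.float64(0.4228)), (30, [0.0975, 0.1066], np.float64(0.42)), (24, [0.0938, 0.1035], np.float64(0.4185)), (23, [0.1037, 0.1066], np.float64(0.4207))]
ref1 90 [-0.2275 -0.186   0.1068] [(7, [0.0997, 0.1017], np.float64(0.4849)), (23, [0.0916, 0.1022], np.float64(0.4844)), (21, [0.0915, 0.0999], np.float64(0.4849)), (19, [0.0998, 0.1037], np.float64(0.4854))]
ref2 86 [-0.2313 -0.1888  0.1063] [(10, [0.0997, 0.1015], np.float64(0.4178)), (19, [0.0912, 0.1018], np.float64(0.4144)), (16, [0.0918, 0.0987], np.float64(0.4138)), (19, [0.0997, 0.1043], np.float64(0.4105))]
ref3 105 [-0.3827 -0.3399  0.1063] [(12, [0.0999, 0.1028], np.float64(0.4864)), (28, [0.0929, 0.104], np.float64(0.4872)), (21, [0.0877, 0.0935], np.float64(0.4908)), (22, [0.098, 0.1028], np.float64(0.4958))]
```

View pics/q_s.png

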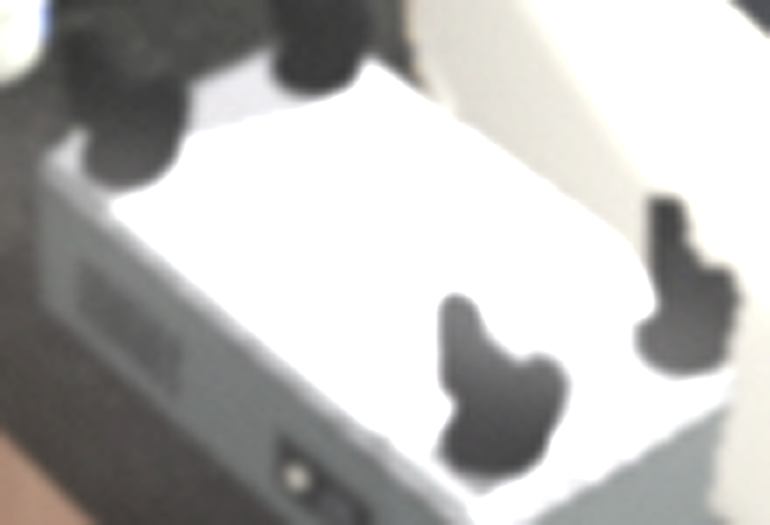

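View pics/q_t.png

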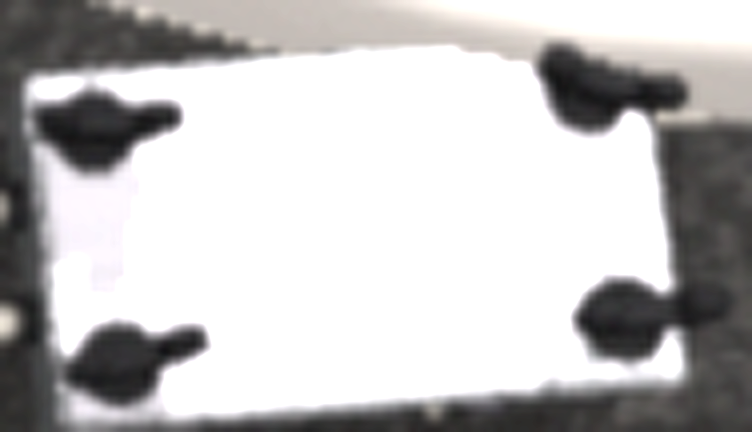

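The ear tops sit about 4.5–5 mm above those of the seated screws in both depth views, and the axis offset matches the reference screws, so it is straight. Last check is on the bystanders.

```bash
python3 - <<'E'
from h import *
a=load("a");p=load("p");k=load("m")
for n in("scene","top"):
  A,Q=cloud(a[n]),None
  for lab,(hsv,reg) in {}.items(): pass
def cen(s,lo,hi,box):
  u0,v0,u1,v1=box;h=cv2.cvtColor(s["image"][v0:v1,u0:u1],cv2.COLOR_BGR2HSV);m=cv2.inRange(h,lo,hi);M=cv2.moments(m,True);return round(M["m10"]/M["m00"]+u0,2),round(M["m01"]/M["m00"]+v0,2),M["m00"]
for t in("a","e","p"):
  s=load(t)["scene"];print(t,"green",cen(s,(60,60,30),(95,255,255),(230,195,265,220)),"blue cap",cen(s,(100,100,60),(125,255,255),(298,172,325,200)),
   "stand dark",cen(s,(0,0,0),(180,255,70),(177,190,205,215)))
i=p["scene"]["image"][170:290,150:340];cv2.imwrite("pics/r.png",cv2.resize(i,None,fx=4,fy=4,interpolation=cv2.INTER_CUBIC))
E
```

```text
a green (246.21, 208.89, 304.0) blue cap (311.07, 184.52, 231.0) stand dark (191.63, 197.41, 383.0)
e green (246.17, 208.9, 305.0) blue cap (311.1, 184.59, 234.0) stand dark (191.83, 197.33, 376.0)
p green (246.17, 208.89, 305.0) blue cap (311.04, 184.57, 232.0) stand dark (191.91, 197.34, 373.0)
```

View pics/r.png

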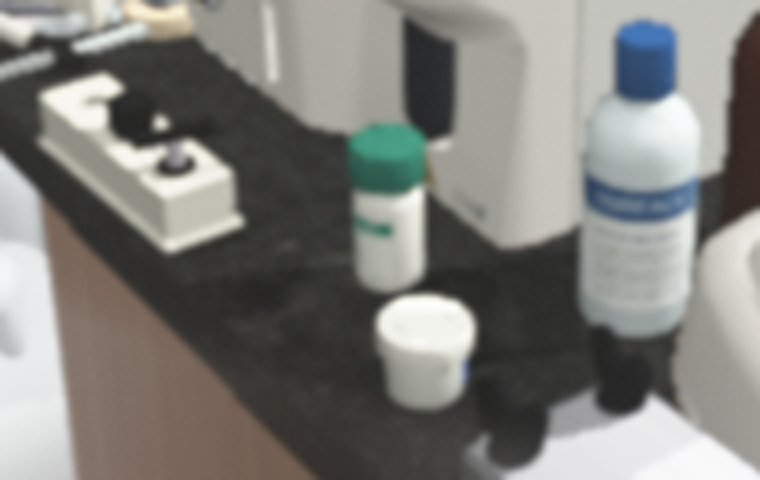

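The pot stands upright at (425,350) in the crop, the canister and bottle haven't moved (under 0.1 px), and the other two screws are in their stand. Handing in.

```bash
python3 -c "
from station import manip
print(manip.sense()['t'],manip.sign_off())"
```

```text
the job is handed in; nothing more can be done
23.1 None
```

The job is done and handed in at 23.1 s, with no verdict reported. I stood the pot upright on the worktop at about (0.455, -0.07). Then I set the wing screw in the open hole and turned it clockwise about 282° in one grip, with readings of 4–15 N of push. I released it and moved the hand well clear.

**Last checks**
- **Depth:** the ear tops sit about 4.5–5 mm above those of the seated screws, so the collar is under the 7 mm limit. That puts the thread cut at roughly 8 mm.
- **Straightness:** the scene view shows the screw straight to within about 2°. The top-view depth hinted at up to about 3° of lean toward +x, which the scene view did not confirm.
- **Bystanders:** the canister and bottle moved less than 0.1 px between the first and last pictures. The round-knob and T-bar screws are still in the stand.

**What disagreed**
- **Slip in the grip:** the hand went down 8.7 mm, about 1 mm more than the turn accounts for, so the fingers probably slid slightly on the ears.
- **Wrist joint limit:** joint 6 briefly read -2.854 against its stated range of -2.85 on reaching the hole. I turned it back 9° straight away.

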